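Swap the ink pots in the middle of the jar caddy

ROBOT

A 7-joint arm with a two-finger parallel gripper is mounted at the origin on a cart in front of the work surface, level with it; the furniture and walls round the work are solid. World frame = base frame: x ahead of the robot, y to its left, z up, the work surface at z = 0. Lengths are in m, angles in rad, forces in N, time in s.
With the tool pointing down it reaches from about 0.425 to 0.875 m from the base axis. Payload 4.7 kg.
Tool frame: the origin (TCP) lies midway between the tips of the shut fingers; the grasp point (between the pads) lies 19 mm behind it; x points along the fingers, z is the direction in which the jaws open and shut, and the axes are right-handed (so a half turn about x gives the same grasp; the last joint's range is limited). The gripper opens to 87 mm and grips with 3 to 60 N. Pads are 19 mm wide; open, the fingers measure 117 mm over their backs; the gripper's body (75 mm by 190 mm) begins 51 mm behind the grasp point.
Start: joints at [1.169, 0.321, -0.07, 1.45, 0.023, 1.371, -0.057], TCP at [0.263, -0.595, 0.223] pointing down, gripper open.
Joint ranges: [-2.86, 2.86], [-0.3, 2.09], [-1.38, 1.24], [0.06, 2.45], [-1.56, 4.7], [0.09, 2.05], [-2.69, 2.69]. Speed limits (rad/s): [2.57, 2.57, 3.14, 3.14, 3.14, 3.14, 3.14].

INTERFACE

Orientations are given as a rotation vector (axis times angle).
In Python, from bench import ctrl, vision, close_job gives the robot as it stands. The module is installed in compiled form; this text tells all that it offers.
- The arm moves only by the tool servo_tool, never from a script. Its argument "commands" is a list that holds one entry, the list of rows, each a list of 7 numbers: the turn, a rotation vector about the tool's x, y, z in degrees, then the shift along the tool's x, y, z in mm, then the finger opening in mm, from 0 to 87. In form: [[[wx, wy, wz, x, y, z, grip], ...]]. A call has 1 to 5 rows; each row is the pose to reach, as a shift and turn from the pose commanded when the call began, along the tool's axes at that moment; what a row does not reach only later rows make up. A row lasts 1/8 s, in which the tool goes at most 62.5 mm and 10.7 degrees, less where a joint would pass 70% of its speed; a pose out of reach is approached as far as the arm can. A call with a gripper value outside its range is refused whole. The fingers move at their own pace and stop on an object; "newtons" is the grip in N (left out, the last holds). Time passes only in rows, so rows that repeat a pose let the fingers close. It gives the time, the measured TCP pose, the force and the opening at its end, in the units of the state.
- ctrl.get_state(): the state, without advancing time (a new reading comes with each control period).
- vision.get_image(name): name is "scene" or "top" or "wrist"; returns the picture (384x512x3 uint8, red, green, blue); there is no depth.
- vision.camera_info(name): a dict with "fov_y" (degrees; the focal length in pixels is half the picture's height over the tangent of half this angle, whatever the lens; pixels are square), "cx", "cy" (the principal point, pixels), "pose" (4x4, takes a point from camera to world coordinates). Camera axes: x right, y down, z forward; pixel columns grow to the right and rows downward; lengths in m; the calibration is good to about 2 mm. A picture is of the moment at which its call begins: read the wrist's pose just before it. camera_info takes no time and is no camera call; for the wrist camera it gives the pose at the moment of the call.
- close_job(): hands the job in, once; it reports no verdict.
The state is a dict: "time": time; "joint_positions": joint angles; "qd": joint speeds; "joint_torque": joint torques, N m; "position": TCP position; "tool_rot": TCP orientation; "ft_force": force on the tool from outside, world axes, zero at the start; "torque": the same for the moment, N m; "grip_width": opening from 0.0 (shut) to 1.0 (fully open).
Only numpy, scipy, OpenCV 4.12 (cv2) and the standard library are available. Lean on these libraries where they do the work, as an engineer would, in place of code of your own. Each camera call takes 0.05 s, during which the arm holds its last target. There are 200 camera calls.

TASK

I need the round-bellied ink pot that sits low in the middle of the wooden jar caddy, between the two tall ones, and I have finished with the straight-sided ink jar that stands on the bench. First stand the two tall ones aside on the steel tray, then set the ink pot on the brass dish, put the ink jar away in the free middle cell, and then stand each tall one back in the very cell it came from. Keep everything upright, set it down gently, and leave the tape roll and the white mug where they are.

Things in the scene. Friction and masses are not known exactly. Their poses are not given: they have to be found in the camera images.
- jar_caddy: Fixed box of pale wood, 243 mm long (along its x axis) x 87 mm, open at the top: one row of three cells along x. Origin: centre of its underside (so under the middle cell); z up. Cell floor 8 mm above it. Cells 71 x 71 mm, centres at x = -77, 0, +77 mm, parted only by strips 6 mm wide with tops 14 mm up. Long boards (at y = +-40 mm, 8 mm thick) reach 52 mm up, end boards (x = +-117 mm, 9 mm thick) 82 mm.
- pigment_jar: Tall glass jar of grey pigment with a black lid, loose, 95 mm high, about 0.26 kg; starts in one end cell. Glass 59 mm across to about 75 mm up, then the lid, 54 mm across. Origin: centre of its underside; z up. In its cell it rises 51 mm above the long boards, so it can be gripped across the caddy, above the boards: about 72 mm above its underside is good.
- varnish_bottle: Brown glass bottle with a pale blank band and a small black cap, loose, 135 mm high, about 0.22 kg; starts in the other end cell. Body 54 mm across up to 84 mm, then it narrows to a neck 22 mm across at 108 mm, with the 26 mm cap from 119 to 135 mm. Origin: centre of its underside; z up. It can be gripped across the caddy about 72 mm above its underside.
- ink_pot: Low round-bellied glass pot with a yellowish lid, loose, 40 mm high, 52 mm across the belly, about 0.11 kg; starts in the middle cell, its top below the long boards, so fingers get at it only along the row, once both tall neighbours are out: about 29 mm above its underside. Origin: centre of its underside; z up.
- ink_jar: Low straight-sided glass jar with a black lid, loose, 44 mm high, 47 mm across, about 0.1 kg; starts on the bench. Lid 44 mm across from 30 mm up. Origin: centre of its underside; z up. Grip about 29 mm above its underside.
- tray: Fixed shallow steel tray, 200 x 110 mm (long side along its x axis). Origin: centre of its underside; z up. Floor 2 mm thick, rim 11 mm high and 4 mm thick: 192 x 102 mm inside. The two tall ones stand here one behind the other along x, for example at x = +-47 mm.
- brass_dish: Fixed round brass dish, 110 mm across, its top taken as flat 11 mm above its underside. Origin: centre of its underside; z up.
- tape_roll: Roll of tape lying flat on the bench, loose, 92 mm across, 18 mm high, not to be moved. Origin: centre of its underside.
- mug_white: White mug standing on the bench, loose, 83 mm across and 93 mm high, handle toward its -y, not to be moved. Origin: on its underside.

How it is judged:
By the outcome, as a careful person would: the job done as asked, in the order asked, and still so for the second after the job is handed in, with the robot touching nothing.
It also fails if it takes over 134 s, if anything falls off the work surface, if the arm or the gripper's body presses on something with over 40 N, if the wrist force passes 120 N, or if a joint passes its speed limit or range.

## Working session

There is one attempt and no reset: what is moved stays moved. The work goes in short steps, Python scripts to look and compute and a tool call to move; the robot and the scene stay as the last step left them, time stands still between calls to the robot, and variables do not carry over. Pictures are saved under pics/ and viewed, about 12 in all and at most 16, crops included, and the job is handed in when it is done.

Besides the shell and the picture viewer there is one more tool, called after "Call:" as a command line: name --argument value ..., lists and objects as JSON in quotes. servo_tool: Moves the arm, as the interface text tells. Its arguments: {"type":"object","properties":{"commands":{"type":"array"},"newtons":{"type":"number"}},"required":["commands"]}

```bash
mkdir -p pics; python3 - <<'E'
from bench import ctrl, vision
import cv2,numpy as np
np.set_printoptions(precision=4,suppress=True)
s=ctrl.get_state(); print(s)
for n in ("scene","top","wrist"):
    i=vision.camera_info(n); print(n,i)
    cv2.imwrite(f"pics/{n}0.png",vision.get_image(n)[:,:,::-1])
E
```

```text
{'time': 0.0, 'joint_positions': array([ 1.1691,  0.3218, -0.0701,  1.4517,  0.0226,  1.3708, -0.0569]), 'qd': array([ 0.0001,  0.0007, -0.0015, -0.0006,  0.0015, -0.0005,  0.0005]), 'joint_torque': array([  0.0001, -49.1289,  -0.4041, -31.2529,  -0.0639,   0.0437,
         0.0002]), 'position': array([ 0.2623, -0.5941,  0.2214]), 'tool_rot': array([ 0.8987,  1.3794, -0.8971]), 'ft_force': array([-0.4618,  0.0678, -0.0923]), 'torque': array([0.0283, 0.0872, 0.0498]), 'grip_width': 0.9960297661054771}
scene {'fov_y': 53.127401426622505, 'cx': 262.75044501347696, 'cy': 187.99286407593638, 'pose': array([[ 0.6502, -0.3096,  0.6938, -0.079 ],
       [-0.7597, -0.2652,  0.5937, -0.8022],
       [ 0.0002, -0.9132, -0.4076,  0.4234],
       [ 0.    ,  0.    ,  0.    ,  1.    ]])}
top {'fov_y': 42.02717214367403, 'cx': 254.1973452739855, 'cy': 196.09918297561316, 'pose': array([[ 0.0063, -0.9815,  0.1911,  0.2793],
       [-0.9999, -0.0039,  0.013 , -0.2948],
       [-0.012 , -0.1912, -0.9815,  1.4626],
       [ 0.    ,  0.    ,  0.    ,  1.    ]])}
wrist {'fov_y': 71.5476822947391, 'cx': 258.7307358609814, 'cy': 199.9871101568308, 'pose': array([[ 0.4042, -0.8831, -0.2381,  0.3271],
       [-0.9147, -0.3908, -0.1031, -0.5652],
       [-0.002 ,  0.2595, -0.9657,  0.3824],
       [ 0.    ,  0.    ,  0.    ,  1.    ]])}
```

View pics/top0.png

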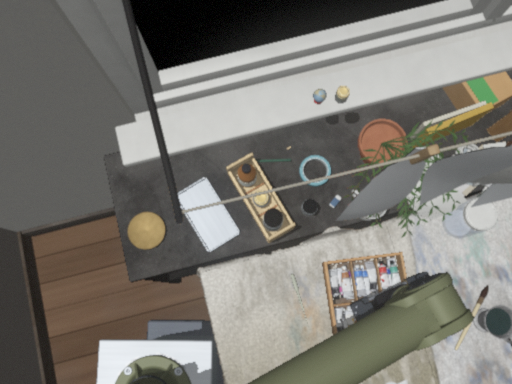

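View pics/scene0.png

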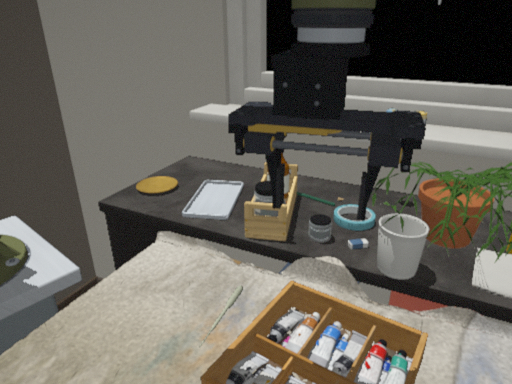

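```bash
python3 - <<'E'
import cv2
a=cv2.imread("pics/top0.png")
cv2.imwrite("pics/topc.png",cv2.resize(a[85:285,100:360],None,fx=3,fy=3,interpolation=cv2.INTER_CUBIC))
b=cv2.imread("pics/wrist0.png");c=cv2.imread("pics/scene0.png")
import numpy as np
cv2.imwrite("pics/w_s.png",np.vstack([cv2.resize(c[140:280,100:440],None,fx=2.3,fy=2.3)[:,:780],cv2.resize(b,(340,255)).repeat(1,0) if 0 else np.pad(cv2.resize(b,(340,255)),((0,0),(0,440),(0,0)))]))
E
```

```text
(no output)
```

View pics/topc.png

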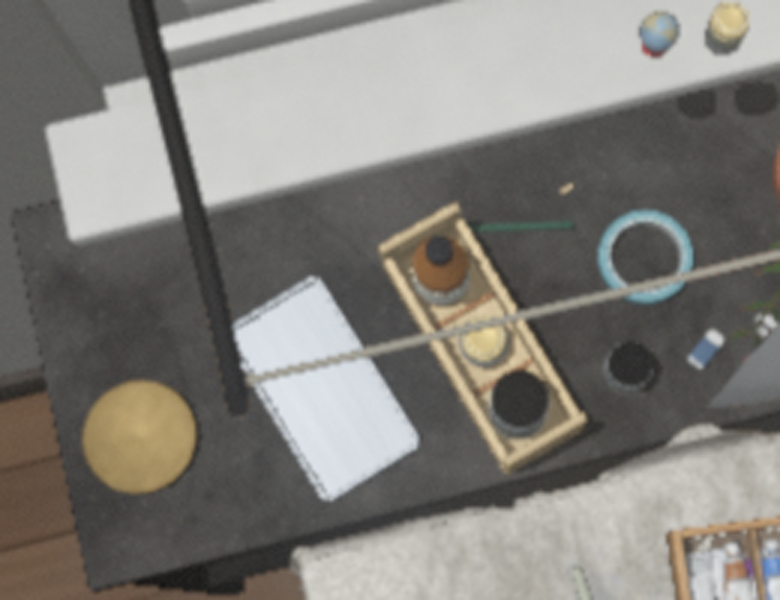

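View pics/w_s.png

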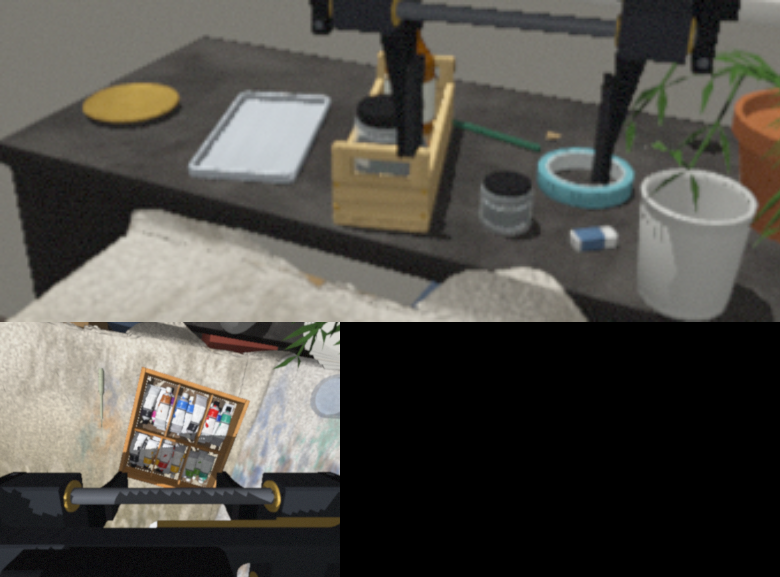

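```bash
cat > h.py <<'E'
from bench import ctrl, vision
import cv2, numpy as np
from scipy.spatial.transform import Rotation as R
np.set_printoptions(precision=4,suppress=True)
def K(i): return 192/np.tan(np.radians(i["fov_y"]/2)),i["cx"],i["cy"],np.array(i["pose"])
def plane(i,u,v,z):
    f,cx,cy,P=K(i); d=P[:3,:3]@[(u-cx)/f,(v-cy)/f,1]; o=P[:3,3]; return o+d*(z-o[2])/d[2]
def proj(i,p):
    f,cx,cy,P=K(i); q=P[:3,:3].T@(np.array(p)-P[:3,3]); return np.array([cx+f*q[0]/q[2],cy+f*q[1]/q[2]])
def mask(im,lo,hi,roi):
    h=cv2.inRange(cv2.cvtColor(im,cv2.COLOR_BGR2HSV),lo,hi); m=np.zeros_like(h); x0,y0,x1,y1=roi; m[y0:y1,x0:x1]=h[y0:y1,x0:x1]; return m
def big(m): return max(cv2.findContours(m,cv2.RETR_EXTERNAL,cv2.CHAIN_APPROX_NONE)[0],key=cv2.contourArea)
E
python3 - <<'E'
from h import *
t=vision.camera_info("top"); s=vision.camera_info("scene"); a=cv2.imread("pics/top0.png"); hsv=cv2.cvtColor(a,cv2.COLOR_BGR2HSV)
for n,p in dict(jar=(273,219),cap=(246,168),pot=(262,199),ink=(310,207),dish=(147,230),tray=(215,215),woodN=(238,162),woodS=(283,234),side=(283,200)).items(): print(n,hsv[p[1],p[0]])
def rect(m,z,n):
    c=big(m)[:,0]; w=np.array([plane(t,u,v,z)[:2] for u,v in c],np.float32)*1000
    r=cv2.minAreaRect(w); e=cv2.minEnclosingCircle(w); print(n,cv2.contourArea(big(m)),"rect",np.round(r[0],1),np.round(r[1],1),round(r[2],1),"circ",np.round(e[0],1),round(e[1],1)); return r
rect(mask(a,(10,80,80),(30,255,255),(118,200,168,255)),.011,"dish")
k=np.ones((9,9),np.uint8)
rect(cv2.morphologyEx(mask(a,(80,0,150),(130,60,255),(172,170,242,255)),cv2.MORPH_CLOSE,k),.007,"tray")
rect(mask(a,(0,0,0),(180,255,45),(262,207,284,230)),.103,"jarlid")
rect(mask(a,(0,0,0),(180,255,40),(240,161,252,174)),.143,"cap")
rect(mask(a,(15,50,150),(35,255,255),(252,192,268,205)),.048,"potlid")
rect(mask(a,(0,0,0),(180,255,45),(300,197,322,217)),.044,"inklid")
print("endN",plane(t,100+420/3,85+230/3,.082),"endS",plane(t,100+545/3,85+440/3,.082))
tp=ctrl.get_state()["position"]
Rr=R.from_rotvec(ctrl.get_state()["tool_rot"]).as_matrix(); print(Rr)
for b in (0,.07,.1,.15):
  for z in(-.05,0,.05): print(b,z,proj(s,tp-Rr[:,0]*b+Rr[:,2]*z))
E
```

```text
jar [30 10 50]
cap [135   8  64]
pot [ 22  85 214]
ink [90  5 48]
dish [ 20  98 187]
tray [105  13 228]
woodN [ 20  67 186]
woodS [20 63 89]
side [10 22 70]
dish 1075.0 rect [458.8  39.2] [109.4 108.7] 2.3 circ [459.5  40.3] 56.0
tray 2418.5 rect [ 509.5 -135.1] [202. 112.] 32.2 circ [ 510.1 -135.5] 111.2Traceback (most recent call last):
  File "<stdin>", line 10, in <module>
  File "<stdin>", line 5, in rect
  File "h.py", line 12, in big
    def big(m): return max(cv2.findContours(m,cv2.RETR_EXTERNAL,cv2.CHAIN_APPROX_NONE)[0],key=cv2.contourArea)
                       ~~~^^^^^^^^^^^^^^^^^^^^^^^^^^^^^^^^^^^^^^^^^^^^^^^^^^^^^^^^^^^^^^^^^^^^^^^^^^^^^^^^^^^^
ValueError: max() iterable argument is empty
```

```bash
python3 - <<'E'
from h import *
t=vision.camera_info("top"); s=vision.camera_info("scene"); a=cv2.imread("pics/top0.png"); c=cv2.imread("pics/scene0.png")
def rect(m,z,n):
    c=big(m)[:,0]; w=np.array([plane(t,u,v,z)[:2] for u,v in c],np.float32)*1000
    r=cv2.minAreaRect(w); e=cv2.minEnclosingCircle(w); print(n,cv2.contourArea(big(m)),"rect",np.round(r[0],1),np.round(r[1],1),round(r[2],1),"circ",np.round(e[0],1),round(e[1],1)); return r
def T(n,hi,roi,z):
    try: rect(mask(a,(0,0,0),(180,255,hi),roi),z,n+str(hi))
    except Exception as e: print(n,hi,"none")
for h in (55,62,70): T("jar",h,(262,207,284,230),.103)
for h in (62,75): T("cap",h,(238,159,254,176),.143)
for h in (52,60): T("ink",h,(300,197,322,217),.044)
rect(mask(a,(15,50,150),(35,255,255),(252,192,268,205)),.048,"potlid")
m=mask(a,(10,40,100),(30,255,255),(225,150,298,243)); m=cv2.morphologyEx(m,cv2.MORPH_CLOSE,np.ones((25,25),np.uint8)); rect(m,.06,"caddy")
for n,p in dict(jar=(519,402),cap=(438,249),pot=(485,342),ink=(631,365)).items():
    z=dict(jar=.103,cap=.143,pot=.048,ink=.044)[n]; q=plane(t,100+p[0]/3,85+p[1]/3,z); print(n,q,"scene",proj(s,q))
print("tape",plane(t,100+645/3,85+255/3,.018))
print("endN",plane(t,100+420/3,85+230/3,.082),"endS",plane(t,100+545/3,85+440/3,.082))
st=ctrl.get_state();tp=st["position"]
Rr=R.from_rotvec(st["tool_rot"]).as_matrix(); print(Rr)
for b in (0,.07,.1): print(b,[proj(s,tp-Rr[:,0]*b+Rr[:,2]*z).round(0) for z in(-.05,0,.05)])
E
```

```text
jar55 191.5 rect [ 484.2 -328.6] [45.6 43.8] 52.9 circ [ 484.5 -328.8] 23.8
jar62 213.5 rect [ 484.5 -328.9] [47.2 44. ] 0.1 circ [ 484.2 -328.9] 24.1
jar70 227.0 rect [ 484.5 -328.9] [47.2 44. ] 0.1 circ [ 484.4 -328.5] 25.0
cap62 3.0 rect [ 611.4 -259.2] [ 9.7 20.3] 75.0 circ [ 612.3 -256. ] 10.3
cap75 51.0 rect [ 614.1 -254.5] [22.4 21.8] 0.2 circ [ 614.1 -254.5] 12.5
ink52 125.5 rect [ 528.7 -438.1] [37.5 40.3] 26.9 circ [ 526.9 -440.9] 22.2
ink60 153.5 rect [ 526.8 -440.8] [47.2 39.2] 67.6 circ [ 525.1 -440.7] 24.7
potlid 109.0 rect [ 547.9 -294.3] [32.2 37.5] 0.2 circ [ 550.6 -296. ] 21.7
caddy 2704.0 rect [ 552.4 -290.6] [254.5  95.1] 30.4 circ [ 552.2 -290.9] 133.8
jar [ 0.4802 -0.3288  0.103 ] scene [264.661  185.0767]
cap [ 0.6141 -0.2545  0.143 ] scene [277.1763 144.7073]
pot [ 0.5464 -0.2976  0.048 ] scene [272.8312 194.6652]
ink [ 0.5253 -0.4377  0.044 ] scene [319.0796 218.4711]
tape [ 0.6404 -0.4558  0.018 ]
endN [ 0.6481 -0.2354  0.082 ] endS [ 0.448  -0.3533  0.082 ]
[[-0.0006  0.9148  0.4039]
 [ 0.0012  0.4039 -0.9148]
 [-1.     -0.0001 -0.0014]]
0 [array([276., 203.]), array([318., 208.]), array([363., 214.])]
0.07 [array([277., 146.]), array([322., 150.]), array([370., 155.])]
0.1 [array([278., 120.]), array([324., 123.]), array([373., 127.])]
```

Call:
servo_tool --commands '[[[-3,0,0,0,50,-25,87],[-6.7,0,0,0,104,-52,87],[-6.7,0,0,0,158,-78,87],[-6.7,0,0,0,212,-105,87],[-6.7,0,0,0,266,-132,87]]]' --newtons 20

```text
time: 0.78
position: [0.4534, -0.3648, 0.2224]
tool_rot: [0.808, 1.415, -0.809]
ft_force: [1.0, -0.5, -0.2]
grip_width: 1.0
```

```bash
cat >> h.py <<'E'
C=np.array([.548,-.294,0]); th=np.radians(30.5); M=np.array([[np.cos(th),np.sin(th),0],[-np.sin(th),np.cos(th),0],[0,0,1]])
def caddy(p): return (M@(np.array(p)-C))*1000
def go(p,jaw=None):
    "tool-frame shift (mm) and turn (deg) from measured pose to world TCP p, tool down, jaw at world angle jaw (deg, mod 180)"
    s=ctrl.get_state(); R0=R.from_rotvec(s["tool_rot"]); Rm=R0.as_matrix(); zz=Rm[:,2]
    a=np.degrees(np.arctan2(zz[1],zz[0])); j=a if jaw is None else a+(jaw-a+90)%180-90
    z=np.array([np.cos(np.radians(j)),np.sin(np.radians(j)),0]); x=np.array([0,0,-1.]); T=R.from_matrix(np.c_[x,np.cross(z,x),z])
    w=(R0.inv()*T).as_rotvec(degrees=True); d=Rm.T@(np.array(p)-s["position"])*1000
    print("t",round(s["time"],2),"pos",s["position"],"cad",caddy(s["position"]).round(1),"jaw",a.round(1),"F",s["ft_force"].round(1),"grip",round(s["grip_width"]*87,1)); print("  turn",w.round(2),"shift",d.round(1),"tool y",Rm[:,1].round(3),"q",s["joint_positions"].round(2))
def W(u,v,z): return M.T@np.array([u/1000,v/1000,0])+C+[0,0,z/1000]
E
python3 - <<'E'
from h import *
go([.4843,-.3287,.2],120.5)
for n in("top","wrist"): cv2.imwrite(f"pics/{n}1.png",vision.get_image(n)[:,:,::-1])
i=vision.camera_info("wrist")
for n,p in dict(jar=[.4843,-.3287,.103],bot=[.614,-.2545,.143]).items(): print(n,proj(i,p))
s=vision.camera_info("scene"); print("mug",plane(s,400,262,0),plane(s,400,228,.093))
a=cv2.imread("pics/top1.png"); b=cv2.imread("pics/wrist1.png"); cv2.imwrite("pics/v1.png",np.hstack([b,a[60:,150:390][:, :]][0:1] + [cv2.resize(a,(288,384))]) )
E
```

```text
t 0.78 pos [ 0.4534 -0.3648  0.2224] cad [-117.4  -13.   222.4] jaw -59.5 F [ 1.  -0.5 -0.2] grip 87.0
  turn [0.02 0.01 0.01] shift [ 22.4  44.9 -15.4] tool y [ 0.861  0.508 -0.   ] q [ 0.86  0.19 -0.26  1.62  0.05  1.34 -0.45]
jar [248.4699 162.3481]
bot [249.6739 -27.835 ]
mug [ 0.5497 -0.6055  0.    ] [ 0.5086 -0.6086  0.093 ]
```

View pics/v1.png

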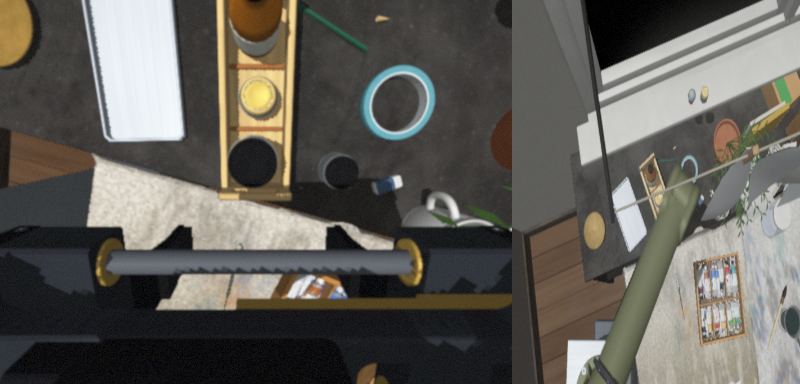

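```bash
python3 - <<'E'
from h import *
i=vision.camera_info("wrist"); b=cv2.imread("pics/wrist1.png"); s=ctrl.get_state(); Rm=R.from_rotvec(s["tool_rot"]).as_matrix()
for x in(-70,-90,-120):
    print(x,[proj(i,s["position"]+Rm@[x/1000,y/1000,0]).round(0) for y in(0,15,30,40)])
def rect(m,z,n):
    c=big(m)[:,0]; w=np.array([plane(i,u,v,z)[:2] for u,v in c],np.float32)*1000
    e=cv2.minEnclosingCircle(w); r=cv2.minAreaRect(w);p=np.array([*r[0],0])/1000; print(n,"rect",np.round(r[0],1),np.round(r[1],1),"circ",np.round(e[0],1),round(e[1],1),"cad",caddy(p).round(1))
hsv=cv2.cvtColor(b,cv2.COLOR_BGR2HSV)
for p in((253,162),(259,97),(338,170),(340,185),(230,120),(257,192),(253,180)): print(p,hsv[p[1],p[0]])
for h in(45,55): rect(mask(b,(0,0,0),(180,255,h),(226,137,280,187)),.103,"jar")
rect(mask(b,(20,90,120),(40,255,255),(235,75,285,125)),.048,"pot")
for h in(40,50):
    try: rect(mask(b,(0,0,0),(180,255,h),(316,148,362,180)),.044,"ink")
    except ValueError: print('none')
m=mask(b,(12,60,90),(30,255,255),(205,0,310,205))
for r in(30,60,110,150):
    c=np.flatnonzero(m[r]); L,Rr=c.min(),c.max(); print(r,L,Rr,caddy(plane(i,L,r,.052)),caddy(plane(i,Rr,r,.052)))
E
```

```text
-70 [array([260., 313.]), array([260., 280.]), array([260., 244.]), array([260., 218.])]
-90 [array([261., 354.]), array([261., 315.]), array([261., 272.]), array([261., 241.])]
-120 [array([261., 467.]), array([262., 415.]), array([262., 355.]), array([262., 309.])]
(253, 162) [98 28 36]
(259, 97) [ 26 121 251]
(338, 170) [120  44  29]
(340, 185) [114  71  18]
(230, 120) [ 18 112 105]
(257, 192) [ 19 109 103]
(253, 180) [130  26  29]
jar rect [ 485.6 -332.2] [49.3 48.7] circ [ 485.5 -332.6] 25.4 cad [-73.2  -1.2   0. ]
jar rect [ 485.8 -332.6] [49.3 49.7] circ [ 485.5 -332.5] 25.8 cad [-73.2  -1.7   0. ]
pot rect [ 551.3 -299.4] [42.1 40.3] circ [ 551.4 -299.4] 21.2 cad [ 0.1 -6.4  0. ]
ink rect [ 534.3 -438.4] [28.2 45.9] circ [ 528.9 -442.2] 23.7 cad [ -85.1 -117.5    0. ]
ink rect [ 534.2 -438.4] [28.2 46.1] circ [ 528.3 -442. ] 24.1 cad [ -85.1 -117.4    0. ]
30 216 295 [66.4912 40.8052 52.    ] [ 67.6353 -46.2907  52.    ]
60 217 294 [36.4384 40.4866 52.    ] [ 37.5993 -46.6165  52.    ]
110 219 292 [-17.2833  39.5227  52.    ] [-16.1032 -46.8049  52.    ]
150 220 290 [-63.9157  39.4229  52.    ] [-62.7161 -46.4778  52.    ]
```

Call:
servo_tool --commands '[[[0,0,0,20,44.4,-11.5,87],[0,0,0,65,44.4,-11.5,87],[0,0,0,115,44.4,-11.5,87],[0,0,0,150,44.4,-11.5,87],[0,0,0,161,44.4,-11.5,87]]]'

```text
time: 1.5
position: [0.4831, -0.3331, 0.0588]
tool_rot: [0.809, 1.42, -0.809]
ft_force: [-0.4, -0.1, 0.2]
grip_width: 0.999
```

Call:
servo_tool --commands '[[[0,0,0,0,0,0,87],[0,0,0,0,0,0,50],[0,0,0,0,0,0,50],[0,0,0,0,0,0,50],[0,0,0,0,0,0,50]]]' --newtons 20

```text
time: 2.12
position: [0.4849, -0.3334, 0.0621]
tool_rot: [0.809, 1.416, -0.808]
ft_force: [-0.7, 1.5, 3.9]
grip_width: 0.658
```

```bash
python3 - <<'E'
from h import *
go(W(-73,-1.5,61),120.8)
cv2.imwrite("pics/scene2.png",vision.get_image("scene")[120:280,160:400,::-1].repeat(2,0).repeat(2,1))
E
```

```text
t 2.12 pos [ 0.4849 -0.3334  0.0621] cad [-74.4  -2.   62.1] jaw -59.5 F [-0.7  1.5  3.9] grip 57.2
  turn [-0.27 -0.04 -0.  ] shift [ 1.1  1.4 -0.5] tool y [0.861 0.508 0.   ] q [ 0.8   0.34 -0.28  1.78  0.11  1.04 -0.56]
```

View pics/scene2.png

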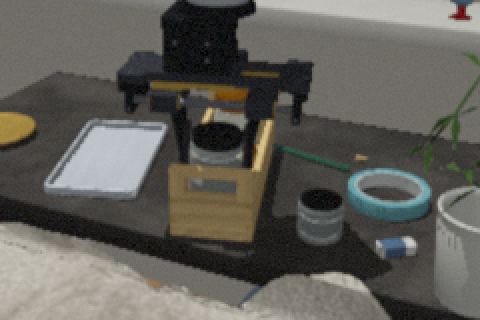

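Call:
servo_tool --commands '[[[0,0,0,-10,0,0,50],[0,0,0,-30,0,0,50],[0,0,0,-55,0,0,50],[0,0,0,-75,10,-15,50],[0,0,0,-80,28,-50,50]]]' --newtons 25

```text
time: 2.8
position: [0.4848, -0.2772, 0.1443]
tool_rot: [0.81, 1.41, -0.81]
ft_force: [0.6, 0.6, -2.3]
grip_width: 0.658
```

Call:
servo_tool --commands '[[[0,0,0,0,18,-35,50],[0,0,0,0,34,-70,50],[0,0,0,10,44,-95,50],[0,0,0,30,46,-105,50],[0,0,0,50,46,-105,50]]]'

```text
time: 3.42
position: [0.4701, -0.1604, 0.0922]
tool_rot: [0.806, 1.415, -0.806]
ft_force: [-0.8, -0.5, -1.7]
grip_width: 0.653
```

```bash
python3 - <<'E'
from h import *
go(W(0,153,57),120.8)
a=vision.get_image("top")[:,:,::-1]; b=vision.get_image("wrist")[:,:,::-1]
cv2.imwrite("pics/v3.png",np.hstack([cv2.resize(b,(440,330)),cv2.resize(a[100:265,110:290],(360,330))]))
E
```

```text
t 3.42 pos [ 0.4701 -0.1604  0.0922] cad [  0.7 154.6  92.2] jaw -59.3 F [-0.8 -0.5 -1.7] grip 56.8
  turn [-0.09  0.07 -0.03] shift [35.2 -0.7  1.6] tool y [0.86  0.511 0.001] q [ 0.66  0.13 -0.41  1.97  0.06  1.06 -0.81]
```

View pics/v3.png

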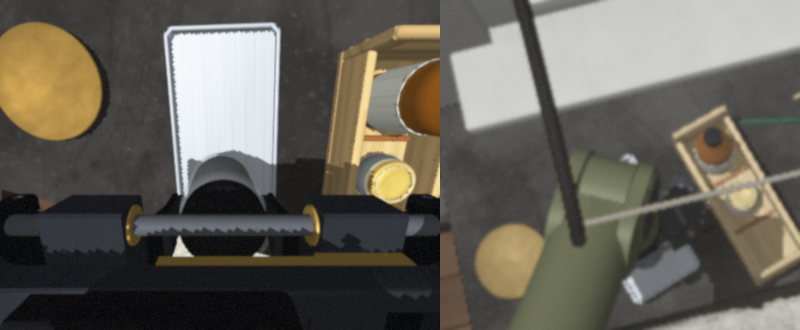

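Call:
servo_tool --commands '[[[0,0,0,18,0,1,50],[0,0,0,28,0,1,50],[0,0,0,33,0,1,50],[0,0,0,34.5,0,1,50],[0,0,0,34.5,0,1,50]]]'

```text
time: 4.15
position: [0.4707, -0.1639, 0.0572]
tool_rot: [0.809, 1.415, -0.808]
ft_force: [0.2, 0.4, -2.0]
grip_width: 0.656
```

Call:
servo_tool --commands '[[[0,0,0,0.7,0,0,50],[0,0,0,1.3,0,0,50],[0,0,0,1.3,0,0,50]]]'

```text
time: 4.53
position: [0.4707, -0.1638, 0.056]
tool_rot: [0.808, 1.415, -0.808]
ft_force: [-0.2, 0.3, -0.9]
grip_width: 0.657
```

Call:
servo_tool --commands '[[[0,0,0,0,0,0,87],[0,0,0,0,0,0,87],[0,0,0,0,0,0,87],[0,0,0,-50,0,0,87],[0,0,0,-110,0,0,87]]]'

```text
time: 5.15
position: [0.4694, -0.1634, 0.166]
tool_rot: [0.809, 1.418, -0.809]
ft_force: [0.3, -0.6, -0.1]
grip_width: 0.99
```

Call:
servo_tool --commands '[[[0,0,0,-20,10,40,87],[0,0,0,-30,22,90,87],[0,0,0,-30,32,140,87],[0,0,0,-30,32,154,87],[0,0,0,-30,32,154,87]]]'

```text
time: 5.78
position: [0.5758, -0.2804, 0.1949]
tool_rot: [0.81, 1.417, -0.809]
ft_force: [-1.0, 1.7, -0.9]
grip_width: 0.998
```

```bash
python3 - <<'E'
from h import *
b=vision.get_image("wrist")[:,:,::-1]; i=vision.camera_info("wrist"); go(W(77,-3,61),120.8)
cv2.imwrite("pics/wrist4.png",b)
for n,p in dict(cap=W(77,-3,143),band=W(77,-3,92)).items(): print(n,proj(i,p))
E
```

```text
t 5.83 pos [ 0.5757 -0.2791  0.1953] cad [ 31.4  -1.2 195.3] jaw -59.5 F [ 0.3 -0.2  0. ] grip 87.1
  turn [-0.25 -0.1   0.02] shift [134.3  45.6   2. ] tool y [ 0.861  0.508 -0.   ] q [ 0.69  0.34 -0.35  1.5   0.12  1.32 -0.71]
cap [261.9    161.5097]
band [261.4104 155.2605]
```

View pics/wrist4.png

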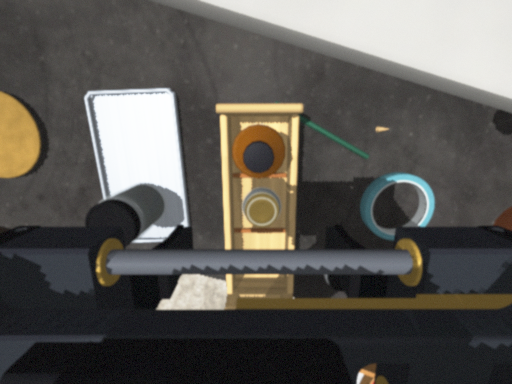

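Call:
servo_tool --commands '[[[0,0,0,0,49,-0.7,87],[0,0,0,40,49,-0.7,87],[0,0,0,85,49,-0.7,87],[0,0,0,112,49,-0.7,87],[0,0,0,116,49,-0.7,87]]]'

```text
time: 6.45
position: [0.616, -0.2524, 0.078]
tool_rot: [0.807, 1.42, -0.808]
ft_force: [-0.1, 0.2, 1.2]
grip_width: 0.997
```

Call:
servo_tool --commands '[[[0,0,0,2,0,0,87],[0,0,0,4,0,0,87],[0,0,0,6,0,0,87]]]'

```text
time: 6.82
position: [0.6188, -0.2549, 0.0751]
tool_rot: [0.808, 1.413, -0.808]
ft_force: [0.1, -0.1, -0.2]
grip_width: 0.997
```

Call:
servo_tool --commands '[[[0,0,0,1.5,0,0,87],[0,0,0,3,0,0,87],[0,0,0,3,0,0,87]]]'

```text
time: 7.2
position: [0.618, -0.2547, 0.0705]
tool_rot: [0.809, 1.416, -0.809]
ft_force: [-0.7, 0.3, 0.2]
grip_width: 0.999
```

Call:
servo_tool --commands '[[[0,0,0,1.5,0,0,87],[0,0,0,3,0,0,87],[0,0,0,3,0,0,87]]]'

```text
time: 7.58
position: [0.618, -0.2546, 0.0675]
tool_rot: [0.808, 1.416, -0.809]
ft_force: [0.2, -0.0, -0.5]
grip_width: 1.001
```

Call:
servo_tool --commands '[[[0,0,0,1.5,0,0,87],[0,0,0,3,0,0,87],[0,0,0,3,0,0,87]]]'

```text
time: 7.95
position: [0.618, -0.2546, 0.0646]
tool_rot: [0.808, 1.416, -0.809]
ft_force: [-0.3, -0.1, -0.4]
grip_width: 0.996
```

Call:
servo_tool --commands '[[[0,0,0,1.5,0,0,87],[0,0,0,3,0,0,87],[0,0,0,3,0,0,87]]]'

```text
time: 8.32
position: [0.618, -0.2546, 0.0615]
tool_rot: [0.808, 1.416, -0.809]
ft_force: [1.1, -0.3, 0.2]
grip_width: 0.997
```

Call:
servo_tool --commands '[[[0,0,0,0,0,0,45],[0,0,0,0,0,0,45],[0,0,0,0,0,0,45],[0,0,0,0,0,0,45]]]' --newtons 22

```text
time: 8.82
position: [0.6181, -0.2547, 0.0618]
tool_rot: [0.808, 1.415, -0.809]
ft_force: [0.8, -0.5, -0.3]
grip_width: 0.629
```

```bash
python3 - <<'E'
from h import *
go(W(80.5,-.5,61),120.8)
b=cv2.imread("pics/wrist4.png"); 
E
```

```text
t 8.82 pos [ 0.6181 -0.2547  0.0618] cad [80.4 -1.7 61.8] jaw -59.5 F [ 0.8 -0.5 -0.3] grip 54.8
  turn [-0.27  0.01  0.  ] shift [ 0.8  0.1 -1.2] tool y [ 0.861  0.508 -0.   ] q [ 0.62  0.5  -0.35  1.57  0.18  1.11 -0.81]
```

Call:
servo_tool --commands '[[[0,0,0,-10,0,0,45],[0,0,0,-30,0,0,45],[0,0,0,-55,0,0,45],[0,0,0,-77,0,-15,45],[0,0,0,-85,3,-50,45]]]'

```text
time: 9.45
position: [0.5965, -0.2119, 0.1501]
tool_rot: [0.81, 1.409, -0.81]
ft_force: [0.7, 0.8, -0.6]
grip_width: 0.609
```

Call:
servo_tool --commands '[[[0,0,0,0,3,-35,45],[0,0,0,0,7,-70,45],[0,0,0,10,10,-97,45],[0,0,0,30,10.6,-105.7,45],[0,0,0,50,10.6,-105.7,45]]]'

```text
time: 10.07
position: [0.5513, -0.1125, 0.0982]
tool_rot: [0.807, 1.413, -0.806]
ft_force: [0.5, 0.1, -2.8]
grip_width: 0.614
```

Call:
servo_tool --commands '[[[0,0,0,18,0,0,45],[0,0,0,30,0,0,45],[0,0,0,38,0,0,45],[0,0,0,39.5,0,0,45],[0,0,0,39.5,0,0,45]]]'

```text
time: 10.7
position: [0.5511, -0.1137, 0.0576]
tool_rot: [0.809, 1.415, -0.808]
ft_force: [0.7, 1.0, -2.3]
grip_width: 0.613
```

```bash
python3 - <<'E'
from h import *
go(W(94,154,55.8),120.8)
E
```

```text
t 10.7 pos [ 0.5511 -0.1137  0.0576] cad [ 94.2 153.8  57.6] jaw -59.5 F [ 0.7  1.  -2.3] grip 53.3
  turn [-0.28  0.02 -0.03] shift [ 1.8 -0.2 -0.2] tool y [0.861 0.508 0.   ] q [ 0.53  0.31 -0.43  1.84  0.15  1.02 -1.  ]
```

Call:
servo_tool --commands '[[[0,0,0,1,0,0,45],[0,0,0,1.8,0,0,45],[0,0,0,1.8,0,0,45]]]'

```text
time: 11.08
position: [0.551, -0.1137, 0.0558]
tool_rot: [0.808, 1.414, -0.808]
ft_force: [0.8, 0.8, -0.8]
grip_width: 0.613
```

Call:
servo_tool --commands '[[[0,0,0,0,0,0,87],[0,0,0,0,0,0,87],[0,0,0,0,0,0,87],[0,0,0,-55,0,0,87],[0,0,0,-115,0,0,87]]]'

```text
time: 11.7
position: [0.5499, -0.1135, 0.1709]
tool_rot: [0.808, 1.418, -0.809]
ft_force: [0.7, -0.5, 0.1]
grip_width: 0.985
```

Call:
servo_tool --commands '[[[0,0,0,-20,-15,40,87],[-10,0,0,-20,-35,80,87],[-20,0,0,-20,-55,122,87],[-30,0,0,-20,-75,163,87],[-40,0,0,-20,-94,204,87]]]'

```text
time: 12.32
position: [0.5734, -0.3386, 0.1905]
tool_rot: [0.262, 1.555, -0.262]
ft_force: [0.2, 1.0, -0.4]
grip_width: 0.999
```

Call:
servo_tool --commands '[[[-10,0,0,0,0,0,87],[-20,0,0,0,0,0,87],[-30,0,0,0,0,0,87],[-40,0,0,0,0,0,87],[-50,0,0,0,0,0,87]]]'

```text
time: 12.95
position: [0.5733, -0.3371, 0.1904]
tool_rot: [-0.422, 1.529, 0.422]
ft_force: [0.4, 0.3, -0.1]
grip_width: 1.001
```

```bash
python3 - <<'E'
from h import *
go(W(0,-50,190),30.8); i=vision.camera_info("wrist"); b=vision.get_image("wrist")[:,:,::-1]; t=vision.camera_info("top"); a=vision.get_image("top")[:,:,::-1]
cv2.imwrite("pics/wrist5.png",b); cv2.imwrite("pics/top5.png",a)
print(proj(i,W(0,-6.4,48)))
cv2.imwrite("pics/v5.png",np.hstack([cv2.resize(b,(440,330)),cv2.resize(a[100:265,110:290],(360,330))]))
E
```

```text
t 12.95 pos [ 0.5733 -0.3371  0.1904] cad [ -0.1 -50.  190.4] jaw 30.8 F [ 0.4  0.3 -0.1] grip 87.1
  turn [ 0.05 -0.01 -0.01] shift [0.4 0.  0.1] tool y [-0.513  0.859  0.   ] q [ 0.89  0.42 -0.54  1.44  0.22  1.34  0.88]
[258.7484 154.0164]
```

View pics/v5.png

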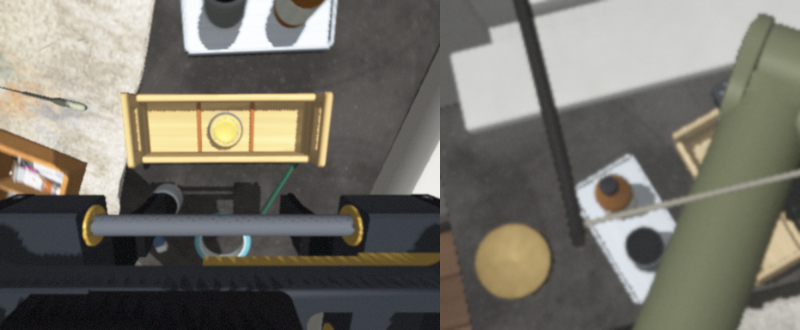

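```bash
python3 - <<'E'
from h import *
i=vision.camera_info("wrist"); b=cv2.imread("pics/wrist5.png")
m=mask(b,(22,90,120),(40,255,255),(235,125,290,180)); c=big(m)[:,0]
w=np.array([plane(i,u,v,.048)[:2] for u,v in c],np.float32)*1000; r=cv2.minAreaRect(w); print(r,caddy(np.array([*r[0],0])/1000))
for n,x,y,z in(("strL",199,130,14),("strR",252,130,14),("endL",128,130,82),("endR",326,130,82),("boardTop",225,97,52),("boardBot",225,159,52)):
    print(n,caddy(plane(i,x*512/440,y*384/330,z/1000)).round(1))
E
```

```text
((553.6197509765625, -295.9031982421875), (40.54864501953125, 39.958187103271484), 30.552776336669922) [ 3.8762 -4.4921  0.    ]
strL [-33.7  -6.1  14. ]
strR [43.3 -6.1 14. ]
endL [-109.3   -0.7   82. ]
endR [120.4  -0.5  82. ]
boardTop [ 3.4 37.5 52. ]
boardBot [  3.8 -41.1  52. ]
```

Call:
servo_tool --commands '[[[0,0,0,0,45.5,4,87],[0,0,0,50,45.5,4,87],[0,0,0,105,45.5,4,87],[0,0,0,145,45.5,4,87],[0,0,0,155,45.5,4,87]]]'

```text
time: 13.68
position: [0.5516, -0.295, 0.0326]
tool_rot: [-0.413, 1.534, 0.419]
ft_force: [0.1, -0.2, 0.5]
grip_width: 0.999
```

Call:
servo_tool --commands '[[[0,0,0,5,0,0,87],[0,0,0,10,0,0,87],[0,0,0,15,0,0,87],[0,0,0,15,0,0,87]]]'

```text
time: 14.18
position: [0.5538, -0.296, 0.0207]
tool_rot: [-0.418, 1.53, 0.417]
ft_force: [-0.9, 0.6, 0.4]
grip_width: 1.002
```

Call:
servo_tool --commands '[[[0,0,0,1.2,0,0,87],[0,0,0,1.2,0,0,45],[0,0,0,1.2,0,0,45],[0,0,0,1.2,0,0,45],[0,0,0,1.2,0,0,45]]]' --newtons 15

```text
time: 14.8
position: [0.5538, -0.2959, 0.0193]
tool_rot: [-0.418, 1.53, 0.417]
ft_force: [0.1, -0.4, -0.6]
grip_width: 0.63
```

Call:
servo_tool --commands '[[[0,0,0,-3,0,0,45],[0,0,0,-15,0,0,45],[0,0,0,-45,0,0,45],[0,0,0,-90,0,0,45],[0,0,0,-140,0,0,45]]]'

```text
time: 15.42
position: [0.5533, -0.2956, 0.1608]
tool_rot: [-0.417, 1.531, 0.418]
ft_force: [0.8, 0.5, -1.3]
grip_width: 0.564
```

```bash
python3 - <<'E'
from h import *
go(W(92.6,332.5,200),30.8)
b=vision.get_image("wrist")[:,:,::-1];cv2.imwrite("pics/wrist6.png",b)
s=vision.get_image("scene")[:,:,::-1];cv2.imwrite("pics/v6.png",np.hstack([cv2.resize(b,(380,285)),cv2.resize(s,(380,285))]))
E
```

```text
t 15.43 pos [ 0.5533 -0.2956  0.1608] cad [  3.7  -4.1 160.8] jaw 30.5 F [ 0.8  0.5 -1.3] grip 49.1
  turn [-0.26 -0.02 -0.03] shift [-39.  336.5  89.1] tool y [-0.508  0.861  0.001] q [ 0.9   0.36 -0.56  1.58  0.2   1.26  0.84]
```

View pics/v6.png

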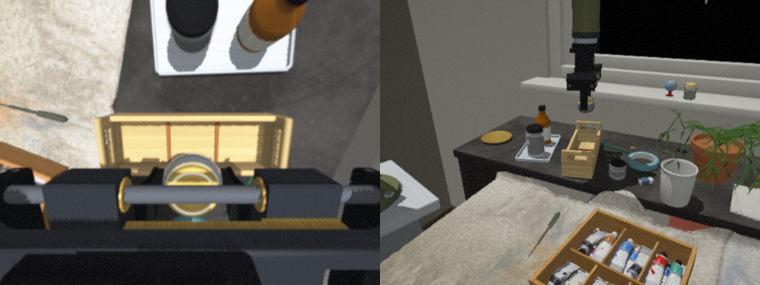

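Call:
servo_tool --commands '[[[0,0,0,-30,10,3,45],[0,0,0,-42,50,13,45],[0,0,0,-42,100,27,45],[0,0,0,-42,150,40,45],[0,0,0,-42,200,53,45]]]' --newtons 20

```text
time: 16.15
position: [0.4969, -0.0949, 0.2011]
tool_rot: [-0.418, 1.53, 0.417]
ft_force: [0.6, 1.1, -1.3]
grip_width: 0.569
```

Call:
servo_tool --commands '[[[0,0,0,0,50,13,45],[0,0,0,0,75,20,45],[0,0,0,0,90,25,45],[0,0,0,0,90,25,45]]]'

```text
time: 16.65
position: [0.4738, -0.0065, 0.2013]
tool_rot: [-0.418, 1.53, 0.418]
ft_force: [0.1, -0.4, -1.7]
grip_width: 0.564
```

```bash
python3 - <<'E'
from h import *
i=vision.camera_info("wrist"); b=vision.get_image("wrist")[:,:,::-1];cv2.imwrite("pics/wrist7.png",b)
go(W(92.6,332.5,60),30.5); print(proj(i,[.459,.0395,.011]))
m=mask(b,(12,80,60),(30,255,255),(0,0,512,230))
try:
    c=big(m)[:,0]; c=c[(c[:,1]<215)]; w=np.array([plane(i,u,v,.011)[:2] for u,v in c],np.float32)*1000
    print(len(c),cv2.contourArea(big(m)),cv2.fitEllipse(w),cv2.boundingRect(big(m)))
except Exception as e: print(e)
E
```

```text
t 16.7 pos [ 0.474  -0.0077  0.2012] cad [ 81.5 284.3 201.2] jaw 30.5 F [ 0.1 -0.3 -1.6] grip 48.9
  turn [-0.04 -0.01  0.04] shift [141.2  48.3  11. ] tool y [-0.507  0.862 -0.001] q [ 0.74 -0.02 -0.76  1.88 -0.01  1.28  0.51]
[266.6648 147.723 ]
582 14097.0 ((407.1160888671875, 154.20285034179688), (96.12588500976562, 305.80804443359375), 111.77626037597656) (121, 0, 247, 100)
```

View pics/wrist7.png

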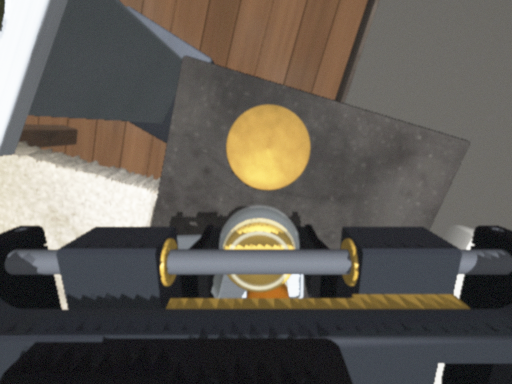

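Call:
servo_tool --commands '[[[0,0,0,10,35,9,45],[0,0,0,45,48.5,13,45],[0,0,0,90,48.5,13,45],[0,0,0,130,48.5,13,45],[0,0,0,150,48.5,13,45]]]'

```text
time: 17.32
position: [0.4592, 0.04, 0.0487]
tool_rot: [-0.414, 1.534, 0.417]
ft_force: [-0.3, -0.8, -1.2]
grip_width: 0.567
```

Call:
servo_tool --commands '[[[0,0,0,10,0,0,45],[0,0,0,17,0,0,45],[0,0,0,21,0,0,45],[0,0,0,21,0,0,45]]]'

```text
time: 17.82
position: [0.4605, 0.0418, 0.0305]
tool_rot: [-0.418, 1.53, 0.417]
ft_force: [-0.4, 0.1, -0.8]
grip_width: 0.561
```

```bash
python3 - <<'E'
from h import *
go(W(94,332.5,23),30.5)
s=vision.get_image("scene")[:,:,::-1];cv2.imwrite("pics/v8.png",cv2.resize(s[120:240,100:260],None,fx=4,fy=4))
E
```

```text
t 17.82 pos [0.4605 0.0418 0.0305] cad [ 95.1 333.7  30.5] jaw 30.5 F [-0.4  0.1 -0.8] grip 48.8
  turn [0.02 0.02 0.03] shift [ 7.5 -1.2 -1.1] tool y [-0.508  0.861 -0.001] q [ 0.63  0.2  -0.82  2.09  0.18  0.93  0.24]
```

View pics/v8.png

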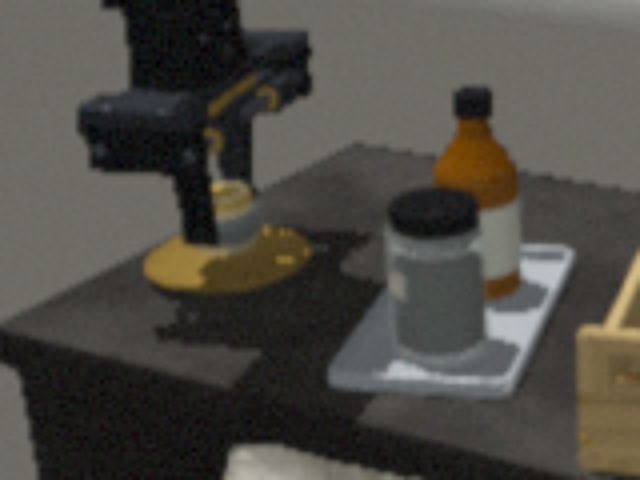

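Call:
servo_tool --commands '[[[0,0,0,3,-0.5,-0.5,45],[0,0,0,5.5,-1,-1,45],[0,0,0,6.5,-1,-1,45],[0,0,0,6.5,-1,-1,45]]]'

```text
time: 18.38
position: [0.4598, 0.0405, 0.0237]
tool_rot: [-0.418, 1.53, 0.417]
ft_force: [-0.3, -0.1, -1.3]
grip_width: 0.566
```

Call:
servo_tool --commands '[[[0,0,0,0.6,0,0,45],[0,0,0,1.2,0,0,45],[0,0,0,1.2,0,0,45]]]'

```text
time: 18.75
position: [0.4599, 0.0405, 0.0235]
tool_rot: [-0.418, 1.531, 0.417]
ft_force: [-3.9, 0.2, 11.2]
grip_width: 0.561
```

Call:
servo_tool --commands '[[[0,0,0,-0.8,0,0,45],[0,0,0,-0.8,0,0,87],[0,0,0,-0.8,0,0,87],[0,0,0,-0.8,0,0,87],[0,0,0,-30,0,0,87]]]'

```text
time: 19.38
position: [0.4579, 0.0406, 0.0511]
tool_rot: [-0.416, 1.534, 0.42]
ft_force: [0.7, 0.8, -0.1]
grip_width: 0.929
```

Call:
servo_tool --commands '[[[0,0,0,-50,0,0,87],[0,0,0,-105,0,0,87],[0,0,0,-145,-30,-10,87],[0,0,0,-145,-85,-25,87],[0,0,0,-145,-140,-60,87]]]'

```text
time: 20.0
position: [0.4808, -0.1088, 0.1985]
tool_rot: [-0.421, 1.527, 0.418]
ft_force: [0.1, -0.6, 0.4]
grip_width: 1.001
```

```bash
python3 - <<'E'
from h import *
s=vision.get_image("scene")[:,:,::-1]; a=vision.get_image("top")[:,:,::-1]; cv2.imwrite("pics/top9.png",a); t=vision.camera_info("top")
go(W(-88,-117,190),30.5)
m=mask(a,(22,60,160),(40,255,255),(120,205,175,255))
w=np.array([plane(t,u,v,.051)[:2] for u,v in big(m)[:,0]],np.float32)*1000; print(cv2.minAreaRect(w))
cv2.imwrite("pics/v9.png",np.hstack([cv2.resize(s[120:240,100:260],(400,300)),cv2.resize(a[160:265,110:250],(400,300))]))
E
```

```text
t 20.1 pos [ 0.4782 -0.1161  0.1971] cad [ 30.2 188.7 197.1] jaw 29.9 F [-0.3  1.4  0.3] grip 86.8
  turn [-0.63 -0.12  0.09] shift [   7.8 -306.9 -114.8] tool y [-0.498  0.867 -0.002] q [ 0.86  0.03 -0.69  1.85  0.02  1.27  0.69]Traceback (most recent call last):
  File "<stdin>", line 5, in <module>
  File "h.py", line 12, in big
    def big(m): return max(cv2.findContours(m,cv2.RETR_EXTERNAL,cv2.CHAIN_APPROX_NONE)[0],key=cv2.contourArea)
                       ~~~^^^^^^^^^^^^^^^^^^^^^^^^^^^^^^^^^^^^^^^^^^^^^^^^^^^^^^^^^^^^^^^^^^^^^^^^^^^^^^^^^^^^
ValueError: max() iterable argument is empty
```

Call:
servo_tool --commands '[[[0,0,0,0,-50,-17,87],[0,0,0,0,-105,-34,87],[0,0,0,0,-160,-52,87],[0,0,0,0,-215,-70,87],[0,0,0,0,-270,-88,87]]]'

```text
time: 20.72
position: [0.541, -0.3867, 0.1972]
tool_rot: [-0.417, 1.53, 0.417]
ft_force: [1.4, 0.5, 0.5]
grip_width: 1.001
```

Call:
servo_tool --commands '[[[0,0,0,0,-50,-17,87],[0,0,0,0,-85,-27,87],[0,0,0,0,-85,-27,87],[0,0,0,0,-85,-27,87]]]'

```text
time: 21.22
position: [0.561, -0.4705, 0.197]
tool_rot: [-0.417, 1.53, 0.42]
ft_force: [0.1, 0.1, 0.3]
grip_width: 0.999
```

```bash
python3 - <<'E'
from h import *
i=vision.camera_info("wrist"); b=vision.get_image("wrist")[:,:,::-1]; a=vision.get_image("top")[:,:,::-1]
go(W(-88,-117,190),30.5); s=vision.get_image("scene")[:,:,::-1]
cv2.imwrite("pics/wrist10.png",b);print(proj(i,W(-88,-117,44)))
for h in(45,55,65):
    c=big(mask(b,(0,0,0),(180,255,h),(232,125,300,195)))[:,0]; w=np.array([plane(i,u,v,.044)[:2] for u,v in c],np.float32)*1000; r=cv2.minAreaRect(w); print(h,r,caddy(np.array([*r[0],0])/1000))
cv2.imwrite("pics/v10.png",np.hstack([cv2.resize(b,(420,315)),np.vstack([cv2.resize(s[130:235,110:250],(280,210)),cv2.resize(a[200:252,115:185],(280,105*2))[:105*2]])[:315]]))
E
```

```text
t 21.32 pos [ 0.5612 -0.47    0.1979] cad [ -77.9 -158.3  197.9] jaw 30.7 F [ 0.1 -0.4 -0.3] grip 86.5
  turn [ 0.16  0.03 -0.02] shift [  7.9  41.4 -10. ] tool y [-0.51  0.86  0.  ] q [ 0.98  0.55 -0.49  1.23  0.25  1.42  1.05]
[250.1531 155.0773]
45 ((529.9578247070312, -438.9390869140625), (43.31344223022461, 40.700416564941406), 66.60482788085938) [ -89.1078 -115.7266    0.    ]
55 ((531.0545654296875, -439.46044921875), (40.21002960205078, 45.903018951416016), 23.397918701171875) [ -88.4274 -116.7325    0.    ]
65 ((531.3463134765625, -439.6253356933594), (41.606204986572266, 46.63441848754883), 24.189769744873047) [ -88.2597 -117.0227    0.    ]
```

View pics/v10.png

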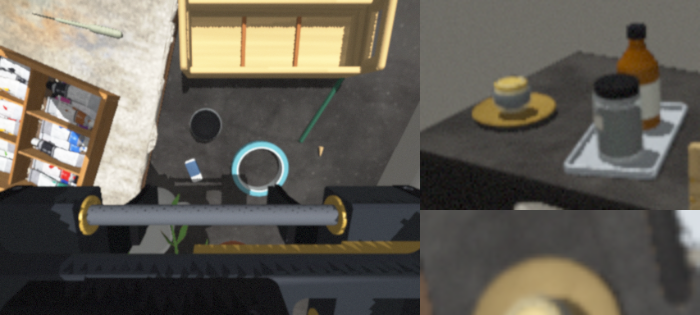

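Call:
servo_tool --commands '[[[0,0,0,20,42,-10.5,87],[0,0,0,75,42,-10.5,87],[0,0,0,130,42,-10.5,87],[0,0,0,165,42,-10.5,87],[0,0,0,175,42,-10.5,87]]]'

```text
time: 22.0
position: [0.5288, -0.4393, 0.0204]
tool_rot: [-0.416, 1.532, 0.421]
ft_force: [-0.3, -0.5, 0.6]
grip_width: 1.001
```

Call:
servo_tool --commands '[[[0,0,0,6,0,0,87],[0,0,0,11,0,0,87],[0,0,0,11,0,0,87]]]'

```text
time: 22.38
position: [0.5307, -0.4416, 0.0126]
tool_rot: [-0.419, 1.529, 0.416]
ft_force: [-0.1, 0.5, 0.0]
grip_width: 0.998
```

Call:
servo_tool --commands '[[[0,0,0,0,0,0,36],[0,0,0,0,0,0,36],[0,0,0,0,0,0,36],[0,0,0,0,0,0,36],[0,0,0,0,0,0,36]]]' --newtons 18

```text
time: 23.0
position: [0.5304, -0.4411, 0.0116]
tool_rot: [-0.418, 1.53, 0.418]
ft_force: [0.6, 0.3, 0.0]
grip_width: 0.516
```

```bash
python3 - <<'E'
from h import *
go(W(4.5,-3,20),30.8)
E
```

```text
t 23.0 pos [ 0.5304 -0.4411  0.0116] cad [ -89.9 -117.8   11.6] jaw 30.5 F [0.6 0.3 0. ] grip 44.9
  turn [-0.27  0.01  0.01] shift [ -8.4 114.8  94.4] tool y [-0.508  0.861 -0.   ] q [ 1.    0.61 -0.47  1.53  0.3   1.06  0.99]
```

Call:
servo_tool --commands '[[[0,0,0,-5,0,0,36],[0,0,0,-25,0,0,36],[0,0,0,-65,0,0,36],[0,0,0,-100,5,5,36],[0,0,0,-110,35,30,36]]]'

```text
time: 23.62
position: [0.5388, -0.4, 0.1263]
tool_rot: [-0.419, 1.528, 0.407]
ft_force: [-0.1, 0.5, -0.7]
grip_width: 0.514
```

Call:
servo_tool --commands '[[[0,0,0,0,35,28,36],[0,0,0,0,65,52,36],[0,0,0,0,80,64.4,36],[0,0,0,15,80,64.4,36],[0,0,0,30,80,64.4,36]]]'

```text
time: 24.25
position: [0.5522, -0.2967, 0.0904]
tool_rot: [-0.417, 1.532, 0.415]
ft_force: [0.1, 0.1, -1.3]
grip_width: 0.518
```

```bash
python3 - <<'E'
from h import *
go(W(4.5,-2.5,20),30.8); b=vision.get_image("wrist")[:,:,::-1];cv2.imwrite("pics/wrist11.png",b)
i=vision.camera_info("wrist")
print([proj(i,W(u,v,z)).round(0) for u,v,z in((-34,-2,14),(43,-2,14),(-112,0,82),(121,0,82),(0,38,52))])
E
```

```text
t 24.25 pos [ 0.5522 -0.2967  0.0904] cad [ 2.2 -4.4 90.4] jaw 30.4 F [ 0.1  0.1 -1.3] grip 45.0
  turn [-0.42 -0.08  0.05] shift [70.4  2.   2.4] tool y [-0.506  0.863 -0.001] q [ 0.89  0.42 -0.55  1.65  0.24  1.14  0.81]
[array([220., 208.]), array([304., 208.]), array([ 90., 234.]), array([438., 234.]), array([257., 171.])]
```

View pics/wrist11.png

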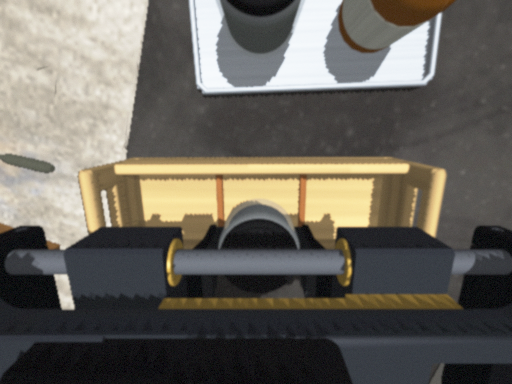

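Call:
servo_tool --commands '[[[0,0,0,10,2,2,36],[0,0,0,30,2,2,36],[0,0,0,50,2,2,36],[0,0,0,60,2,2,36],[0,0,0,66,2,2,36]]]'

```text
time: 24.92
position: [0.5535, -0.2913, 0.0245]
tool_rot: [-0.417, 1.531, 0.418]
ft_force: [0.0, -0.2, -1.1]
grip_width: 0.517
```

Call:
servo_tool --commands '[[[0,0,0,0,0,0,36],[0,0,0,1,0,0,36],[0,0,0,1,0,0,36]]]'

```text
time: 25.3
position: [0.5542, -0.2917, 0.0251]
tool_rot: [-0.418, 1.53, 0.417]
ft_force: [-0.1, 0.2, -1.0]
grip_width: 0.518
```

Call:
servo_tool --commands '[[[0,0,0,2,0,-1.5,36],[0,0,0,4,-1,-1.5,36],[0,0,0,5,-1,-1.5,36],[0,0,0,5,-1,-1.5,36]]]'

```text
time: 25.8
position: [0.5531, -0.2931, 0.0195]
tool_rot: [-0.418, 1.53, 0.417]
ft_force: [-0.4, -0.2, -0.2]
grip_width: 0.516
```

Call:
servo_tool --commands '[[[0,0,0,0,0,0,87],[0,0,0,0,0,0,87],[0,0,0,0,0,0,87],[0,0,0,-35,0,0,87],[0,0,0,-95,0,0,87]]]'

```text
time: 26.42
position: [0.5512, -0.2924, 0.1132]
tool_rot: [-0.415, 1.534, 0.421]
ft_force: [1.2, -0.3, -0.5]
grip_width: 0.962
```

Call:
servo_tool --commands '[[[0,0,0,-55,0,0,87],[10,0,0,-75,40,-2,87],[20,0,0,-75,90,-3,87],[30,0,0,-75,130,-4,87],[40,0,0,-75,153,-5,87]]]'

```text
time: 27.05
position: [0.4702, -0.1618, 0.1899]
tool_rot: [0.132, 1.566, -0.134]
ft_force: [-0.6, 0.7, -0.8]
grip_width: 1.003
```

Call:
servo_tool --commands '[[[10,0,0,0,0,0,87],[20,0,0,0,0,0,87],[30,0,0,0,0,0,87],[40,0,0,0,0,0,87],[50,0,0,0,0,0,87]]]'

```text
time: 27.68
position: [0.4711, -0.1636, 0.1897]
tool_rot: [0.812, 1.413, -0.813]
ft_force: [0.8, -0.1, -0.6]
grip_width: 0.998
```

```bash
python3 - <<'E'
from h import *
go(W(-.5,151.4,56),120.5)
s=vision.get_image("scene")[:,:,::-1];cv2.imwrite("pics/v12.png",cv2.resize(s[110:260,100:300],(800,600)))
E
```

```text
t 27.68 pos [ 0.4711 -0.1636  0.1897] cad [ -0.1 151.4 189.7] jaw -59.8 F [ 0.8 -0.1 -0.6] grip 86.8
  turn [-0.29  0.03 -0.  ] shift [133.7  -0.4  -0.1] tool y [0.864 0.503 0.   ] q [ 0.83  0.04 -0.56  1.85  0.03  1.26 -0.78]
```

View pics/v12.png

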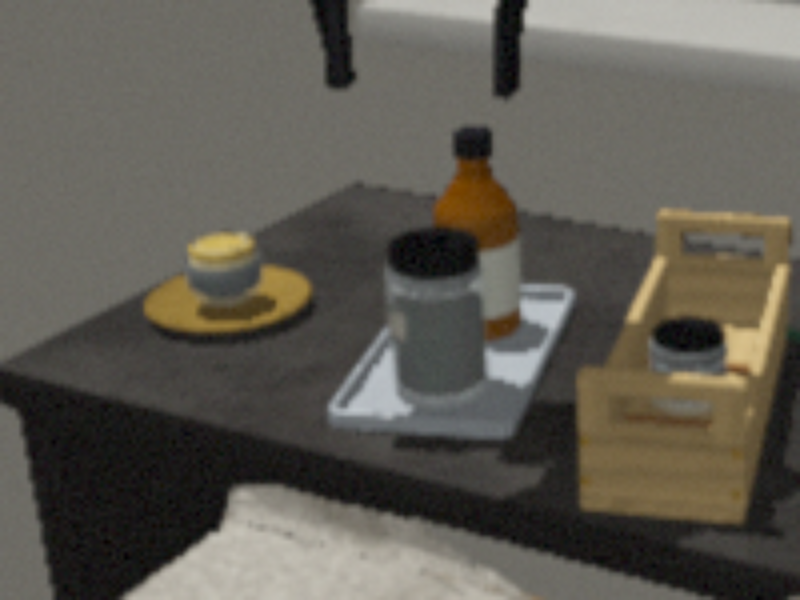

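Call:
servo_tool --commands '[[[-0.3,0,0,50,-0.4,0,87],[-0.3,0,0,100,-0.4,0,87],[-0.3,0,0,126,-0.4,0,87],[-0.3,0,0,133,-0.4,0,87],[-0.3,0,0,133,-0.4,0,87]]]'

```text
time: 28.35
position: [0.4711, -0.164, 0.057]
tool_rot: [0.804, 1.417, -0.803]
ft_force: [0.4, 0.1, 1.0]
grip_width: 0.999
```

Call:
servo_tool --commands '[[[0,0,0,0,0,0,50],[0,0,0,0,0,0,50],[0,0,0,0,0,0,50],[0,0,0,0,0,0,50],[0,0,0,0,0,0,50]]]' --newtons 25

```text
time: 28.98
position: [0.4707, -0.1637, 0.0569]
tool_rot: [0.804, 1.417, -0.804]
ft_force: [-1.7, 1.4, 3.3]
grip_width: 0.66
```

```bash
python3 - <<'E'
from h import *
go(W(-74.4,-2,62),120.5)
E
```

```text
t 28.98 pos [ 0.4707 -0.1637  0.0569] cad [ -0.5 151.5  56.9] jaw -59.2 F [-1.7  1.4  3.3] grip 57.4
  turn [ 0.34 -0.01  0.  ] shift [ -5.2 -74.9 153.1] tool y [ 0.859  0.513 -0.   ] q [ 0.8   0.19 -0.56  1.99  0.12  0.99 -0.85]
```

Call:
servo_tool --commands '[[[0,0,0,-10,0,0,50],[0,0,0,-35,0,0,50],[0,0,0,-65,0,0,50],[0,0,0,-85,-10,20,50],[0,0,0,-85,-27,55,50]]]'

```text
time: 29.6
position: [0.4774, -0.2251, 0.1441]
tool_rot: [0.801, 1.413, -0.802]
ft_force: [0.3, -0.8, -2.4]
grip_width: 0.659
```

Call:
servo_tool --commands '[[[0.3,0,0,0,-20,40,50],[0.3,0,0,0,-36,75,50],[0.3,0,0,0,-44,93,50],[0.3,0,0,0,-46,98.5,50],[0.3,0,0,15,-46,98.5,50]]]'

```text
time: 30.22
position: [0.4879, -0.3324, 0.1272]
tool_rot: [0.808, 1.413, -0.807]
ft_force: [-0.3, 0.3, -1.5]
grip_width: 0.655
```

Call:
servo_tool --commands '[[[0,0,0,0,0,0,50],[0,0,0,0,0,0,50]]]'

```text
time: 30.48
position: [0.4868, -0.3319, 0.1263]
tool_rot: [0.807, 1.416, -0.807]
ft_force: [0.1, -0.7, -2.3]
grip_width: 0.656
```

```bash
python3 - <<'E'
from h import *
go(W(-73,-2,63),120.5)
E
```

```text
t 30.48 pos [ 0.4868 -0.3319  0.1263] cad [-72.   -1.6 126.3] jaw -59.4 F [ 0.1 -0.7 -2.3] grip 57.1
  turn [ 0.13 -0.04  0.01] shift [63.3 -1.   0.4] tool y [ 0.861  0.509 -0.   ] q [ 0.94  0.29 -0.45  1.71  0.14  1.17 -0.59]
```

Call:
servo_tool --commands '[[[0,0,0,15,-1,0.4,50],[0,0,0,32,-1,0.4,50],[0,0,0,48,-1,0.4,50],[0,0,0,57,-1,0.4,50],[0,0,0,60,-1,0.4,50]]]'

```text
time: 31.1
position: [0.4856, -0.3338, 0.0655]
tool_rot: [0.809, 1.417, -0.808]
ft_force: [0.5, -0.8, -1.7]
grip_width: 0.656
```

Call:
servo_tool --commands '[[[0,0,0,1,0,0,50],[0,0,0,2,0,0,50],[0,0,0,2,0,0,50]]]'

```text
time: 31.48
position: [0.4862, -0.3343, 0.065]
tool_rot: [0.808, 1.415, -0.809]
ft_force: [-0.3, 0.2, -1.3]
grip_width: 0.655
```

Call:
servo_tool --commands '[[[0,0,0,1,0,0,50],[0,0,0,1.8,0,0,50],[0,0,0,1.8,0,0,50]]]'

```text
time: 31.85
position: [0.4861, -0.3341, 0.0629]
tool_rot: [0.808, 1.415, -0.809]
ft_force: [0.2, 0.3, -0.7]
grip_width: 0.655
```

Call:
servo_tool --commands '[[[0,0,0,0.4,0,0,50],[0,0,0,0.4,0,0,87],[0,0,0,0.4,0,0,87],[0,0,0,0.4,0,0,87],[0,0,0,-50,0,0,87]]]'

```text
time: 32.48
position: [0.483, -0.3325, 0.1092]
tool_rot: [0.811, 1.424, -0.809]
ft_force: [0.8, -0.8, 0.6]
grip_width: 0.972
```

Call:
servo_tool --commands '[[[0,0,0,-55,0,0,87],[0,0,0,-75,30,-28,87],[0,0,0,-75,70,-65,87],[0,0,0,-75,110,-102,87],[0,0,0,-75,145,-137,87]]]'

```text
time: 33.1
position: [0.5419, -0.1404, 0.188]
tool_rot: [0.808, 1.415, -0.808]
ft_force: [0.4, 0.2, 0.3]
grip_width: 0.999
```

Call:
servo_tool --commands '[[[0,0,0,0,18,-16,87],[0,0,0,0,23,-20,87],[0,0,0,0,23,-20,87]]]'

```text
time: 33.48
position: [0.5508, -0.1144, 0.1876]
tool_rot: [0.808, 1.415, -0.809]
ft_force: [0.4, -0.8, 0.1]
grip_width: 0.999
```

```bash
python3 - <<'E'
from h import *
go(W(94.2,153.8,56),120.5)
E
```

```text
t 33.48 pos [ 0.5508 -0.1144  0.1876] cad [ 93.6 153.3 187.6] jaw -59.5 F [ 0.4 -0.8  0.1] grip 86.9
  turn [-0.    0.02  0.03] shift [131.6   0.7  -0.6] tool y [ 0.862  0.507 -0.001] q [ 0.69  0.2  -0.6   1.7   0.12  1.27 -0.97]
```

Call:
servo_tool --commands '[[[0,0,0,45,0.7,-0.6,87],[0,0,0,90,0.7,-0.6,87],[0,0,0,118,0.7,-0.6,87],[0,0,0,128,0.7,-0.6,87],[0,0,0,131,0.7,-0.6,87]]]'

```text
time: 34.1
position: [0.5513, -0.1138, 0.0568]
tool_rot: [0.809, 1.415, -0.81]
ft_force: [0.9, 0.5, 0.7]
grip_width: 1.002
```

Call:
servo_tool --commands '[[[0,0,0,0,0,0,87],[0,0,0,0,0,0,45],[0,0,0,0,0,0,45],[0,0,0,0,0,0,45],[0,0,0,0,0,0,45]]]' --newtons 22

```text
time: 34.72
position: [0.5514, -0.1127, 0.0569]
tool_rot: [0.808, 1.415, -0.809]
ft_force: [0.6, -1.4, 1.5]
grip_width: 0.63
```

```bash
python3 - <<'E'
from h import *
go(W(80.4,-2,62),120.5)
E
```

```text
t 34.73 pos [ 0.5514 -0.1127  0.0569] cad [ 94.9 154.5  56.9] jaw -59.5 F [ 0.6 -1.4  1.5] grip 54.8
  turn [ 0.03  0.02 -0.  ] shift [ -5.1 -14.6 156.5] tool y [0.861 0.508 0.   ] q [ 0.65  0.33 -0.58  1.84  0.21  1.03 -1.05]
```

Call:
servo_tool --commands '[[[0,0,0,-8,0,0,45],[0,0,0,-32,0,0,45],[0,0,0,-65,-6,0,45],[0,0,0,-88,-14,15,45],[0,0,0,-90,-14,50,45]]]' --newtons 25

```text
time: 35.35
position: [0.5656, -0.1622, 0.1497]
tool_rot: [0.806, 1.412, -0.806]
ft_force: [0.8, -1.6, -2.2]
grip_width: 0.613
```

Call:
servo_tool --commands '[[[0,0,0,0,0,40,45],[0,0,0,0,0,75,45],[0,0,0,0,0,98,45],[0,0,0,0,0,106.5,45],[0,0,0,15,0,106.5,45]]]'

```text
time: 35.98
position: [0.6195, -0.2545, 0.1323]
tool_rot: [0.809, 1.413, -0.808]
ft_force: [0.0, -0.7, -1.6]
grip_width: 0.614
```

Call:
servo_tool --commands '[[[0,0,0,5,0,0,45],[0,0,0,5,0,0,45]]]'

```text
time: 36.22
position: [0.6179, -0.2532, 0.1258]
tool_rot: [0.807, 1.418, -0.808]
ft_force: [-0.3, -0.3, -1.1]
grip_width: 0.613
```

```bash
python3 - <<'E'
from h import *
go(W(81,-2,63),120.5)
E
```

```text
t 36.23 pos [ 0.6179 -0.2532  0.1258] cad [ 80.9  -0.3 125.8] jaw -59.4 F [-0.3 -0.3 -1.1] grip 53.3
  turn [ 0.11 -0.1   0.06] shift [62.8  0.1  1.8] tool y [ 0.861  0.509 -0.001] q [ 0.73  0.47 -0.51  1.5   0.24  1.23 -0.85]
```

Call:
servo_tool --commands '[[[0,0,0,15,0,1.2,45],[0,0,0,32,0,1.2,45],[0,0,0,48,0,1.2,45],[0,0,0,57,0,1.2,45],[0,0,0,60,0,1.2,45]]]'

```text
time: 36.85
position: [0.6189, -0.2554, 0.0657]
tool_rot: [0.809, 1.417, -0.809]
ft_force: [0.7, 0.8, -1.5]
grip_width: 0.611
```

Call:
servo_tool --commands '[[[0,0,0,0.7,0,0,45],[0,0,0,1.2,0,0,45],[0,0,0,1.2,0,0,45]]]'

```text
time: 37.22
position: [0.6196, -0.2557, 0.0661]
tool_rot: [0.808, 1.414, -0.808]
ft_force: [1.0, 0.1, -2.4]
grip_width: 0.615
```

Call:
servo_tool --commands '[[[0,0,0,1.5,0,0,45],[0,0,0,2.6,0,0,45],[0,0,0,2.8,0,0,45],[0,0,0,2.8,0,0,45]]]'

```text
time: 37.72
position: [0.6194, -0.2556, 0.063]
tool_rot: [0.808, 1.415, -0.809]
ft_force: [-0.5, -0.1, 0.5]
grip_width: 0.611
```

Touching; release, retreat upward and aside.

Call:
servo_tool --commands '[[[0,0,0,0,0,0,87],[0,0,0,0,0,0,87],[0,0,0,0,0,0,87],[0,0,0,-30,0,0,87],[0,0,0,-85,0,0,87]]]'

```text
time: 38.35
position: [0.6175, -0.2552, 0.146]
tool_rot: [0.809, 1.421, -0.81]
ft_force: [1.4, -1.8, 0.7]
grip_width: 0.987
```

Call:
servo_tool --commands '[[[0,0,0,-40,0,0,87],[0,0,0,-70,-40,0,87],[0,0,0,-80,-95,0,87],[0,0,0,-80,-150,0,87],[0,0,0,-80,-205,0,87]]]'

```text
time: 38.98
position: [0.4413, -0.3606, 0.2282]
tool_rot: [0.808, 1.414, -0.809]
ft_force: [0.3, -0.5, -0.4]
grip_width: 0.999
```

Call:
servo_tool --commands '[[[0,0,0,0,0,0,87],[0,0,0,0,0,0,87]]]'

```text
time: 39.22
position: [0.4432, -0.3594, 0.2281]
tool_rot: [0.809, 1.414, -0.808]
ft_force: [-0.0, 1.0, -0.3]
grip_width: 0.992
```

```bash
python3 - <<'E'
from h import *
go(W(0,0,100),120.5)
b=vision.get_image("wrist")[:,:,::-1]; s=vision.get_image("scene")[:,:,::-1]
cv2.imwrite("pics/v13.png",np.hstack([cv2.resize(b,(400,300)),cv2.resize(s[110:290,110:350],(400,300))]))
t=vision.camera_info("top"); a=vision.get_image("top")[:,:,::-1]
m=mask(a,(90,60,80),(105,255,255),(290,145,340,195)); c=big(m)[:,0]; w=np.array([plane(t,u,v,.018)[:2] for u,v in c],np.float32); print("tape",cv2.minEnclosingCircle(w))
a0=cv2.imread("pics/top0.png"); m=mask(a0,(90,60,80),(105,255,255),(290,145,340,195)); c=big(m)[:,0]; w=np.array([plane(t,u,v,.018)[:2] for u,v in c],np.float32); print("tape0",cv2.minEnclosingCircle(w))
s0=cv2.imread("pics/scene0.png"); print("mug diff",np.abs(s[225:280,375:430].astype(int)-s0[225:280,375:430]).mean())
E
```

```text
t 39.23 pos [ 0.4432 -0.3594  0.2281] cad [-123.5   -3.1  228.1] jaw -59.5 F [-0.   1.  -0.3] grip 86.3
  turn [ 0.02  0.04 -0.04] shift [128.2 123.4  -3.2] tool y [0.861 0.508 0.001] q [ 1.05  0.18 -0.47  1.63  0.08  1.35 -0.47]
tape ((0.6416155099868774, -0.4551444351673126), 0.046166662126779556)
tape0 ((0.6405978798866272, -0.4547472298145294), 0.04707067832350731)
mug diff 12.191955922865013
```

View pics/v13.png

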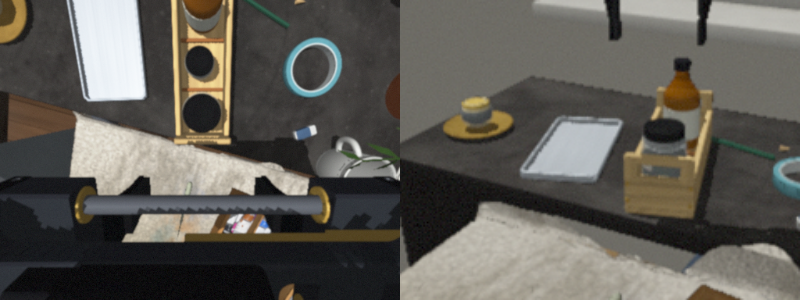

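```bash
python3 -c "
from bench import close_job
print(close_job())"
```

```text
the job is handed in; nothing more can be done
None
```

The job is done and handed in at about 39 s on the robot's clock. I stood the pigment jar and varnish bottle on the tray and set the ink pot on the brass dish. I then put the ink jar in the middle cell and stood each tall one back in its own end cell.

- **Last pictures:** they show the bottle, ink jar and pigment jar upright in their cells, the pot on the dish, the tray empty and the gripper clear above. I did not manage to measure the pot's position on the dish, because the colour mask found nothing in the top view. Its place there is judged by eye only.
- **Forces:** the largest I read was about 11 N, as the pot touched down on the dish.
- **Tape roll:** it measured within about 1 mm of its start.
- **White mug:** it looks to be in the same place and the arm never worked near it. A rough before-and-after picture difference at the mug was not zero (12 grey levels). I put that down to shadow and did not look into it further.
- **Disagreement:** the top and wrist cameras differed by about 4 mm on positions across the caddy. I went by the wrist camera.

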